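# Plug the slim battery pack into the charging dock

### The arm

A 7-joint arm with a two-finger parallel gripper is mounted at the origin on the work surface. World frame = base frame: x ahead of the robot, y to its left, z up, the work surface at z = 0. Lengths are in m, angles in rad, forces in N, time in s.
With the tool pointing down it reaches from about 0.425 to 0.95 m from the base axis. Payload 4.7 kg.
Tool frame: the origin (TCP) lies at the centre of the arm's flange, where the gripper is bolted on; the fingertips stand 182 mm ahead of it and the grasp point (between the pads) lies 164 mm ahead of it; z points along the fingers, y is the line along which they close (so a half turn about z gives the same grasp; the last joint's range is limited). The gripper opens to 87 mm and grips with 3 to 60 N. Pads are 19 mm wide; open, the fingers measure 117 mm over their backs; the gripper's body (75 mm by 190 mm) begins 51 mm behind the grasp point.
Start: joints at [1.244, 0.469, -0.049, 1.532, 0.024, 1.141, -0.082], TCP at [0.198, -0.645, 0.405] pointing down, gripper open.
Joint ranges: [-2.59, 2.59], [-0.33, 1.99], [-1.39, 1.29], [0.1, 2.45], [-1.04, 4.18], [0.21, 1.99], [-2.66, 2.66]. Speed limits (rad/s): [2.57, 2.57, 3.14, 3.14, 3.14, 3.14, 3.14].

### API

Orientations are given as a rotation vector (axis times angle).
In Python, from workcell import arm gives the robot as it stands.
- The arm moves only by the shell command python3 -m inch 'ROWS' [FORCE]. ROWS is JSON, a list of rows, each a list of 3 entries, a list of its own where there are three numbers: the closure, from -1 (fully open) to 1 (shut), so that 0 is half open, then the shift along the tool's x, y, z in mm, then the turn about the tool's z in degrees. A call has 1 to 12 rows; each row is the pose to reach, as a shift and turn from the pose commanded when the call began, along the tool's axes at that moment; what a row does not reach only later rows make up. A row lasts 1/10 s, in which the tool goes at most 50 mm and 8.59 degrees, less where a joint would pass 70% of its speed; a pose out of reach is approached as far as the arm can. A call with a gripper value outside its range is refused whole. The fingers move at their own pace and stop on an object; FORCE is the grip in N (left out, the last holds). Time passes only in rows, so rows that repeat a pose let the fingers close. It gives the time, the measured TCP pose, the force, the opening and the grip force at its end, in the units of the state.
- arm.state(): the state, without advancing time (a new reading comes with each control period).
- arm.read_camera(name): name is "scene" or "top" or "wrist"; returns a dict with "img" (420x560x3 uint8, red, green, blue), "vfov" (degrees; the focal length in pixels is half the picture's height over the tangent of half this angle, whatever the lens; pixels are square), "cx", "cy" (the principal point, pixels), "R" (3x3) and "t" (3): a world point X has camera coordinates R X + t. Camera axes: x right, y down, z forward; pixel columns grow to the right and rows downward; lengths in m; the calibration is good to about 2 mm. A picture is of the moment at which its call begins. There is no depth.
- arm.sign_off(): hands the job in; it is judged then, once.
The state is a dict: "clock": time; "q": joint angles; "qvel": joint speeds; "tau": joint torques, N m; "tool_pos": TCP position; "ee_rot": TCP orientation; "force": force on the tool from outside, world axes, zero at the start; "torque": the same for the moment, N m; "finger_gap": opening from 0.0 (shut) to 1.0 (fully open); "finger_force": force on a finger pad.
Only numpy, scipy, OpenCV 4.12 (cv2) and the standard library are available. Lean on these libraries where they do the work, as an engineer would, in place of code of your own. Each camera call takes 0.05 s, during which the arm holds its last target. There are 200 camera calls.

### The job

Pick the slim battery pack standing on the shelf (not the large square one) and plug it into the matching rectangular socket of the charging dock, upright and fully home on the socket floor, then let go. Leave the large pack and the travel tin where they stand.

Things in the scene. Friction and masses are not known exactly. Their poses are not given: they have to be found in the camera images.
- pack_mid (a point): Slim battery pack: dark grey plastic upright block, 44 x 28 mm in plan, 96 mm tall, thin lighter band near its top, about 0.15 kg, standing loose on the shelf on the robot's left (it may swap places with the large pack or tin). Point: its centre, 48 mm above its foot. x along the 44 mm side, y along the 28 mm side, z up; it works either way round (half turn about z).
- socket (a point): Rectangular socket in the top of a grey plastic charging dock (100 x 170 x 30 mm, fixed); the dock's round recess (40 mm wide, 80 mm off towards +y) stays empty. Point: hole centre at the dock's top face. x along the long side, y the short, z up. Hole 56 x 40 mm (6 mm play all round), widening by steep slopes to 68 x 52 in the top 12 mm; floor 24 mm below the point: a plugged pack's centre is 24 mm above it.
- bigpack_mid (a point): Large battery pack, a dark grey plastic upright block 60 x 60 mm in plan and 96 mm tall, too big for the socket: a bystander to be left alone. The point is its centre, 48 mm up; z up, x and y along its sides.
- tin_mid (a point): Empty round aluminium travel tin with twist cap, 49 mm across and 74 mm tall, loose and light: a bystander to be left alone. The point is its centre, 37 mm up; z up.
Mind the look-alikes: they are no part of the job. Of the things shaped like the part that bears socket, the grey one is meant.

How it is judged:
At the end, for the whole second after the job is handed in: Slim pack released in the rectangular socket: centre within 12 mm of the socket axis and under 30 mm above its mouth (24 is home), upright within 10 deg, long sides aligned within 20 deg. Large pack and tin upright within 15 deg, within 30 mm of their starts (horizontal distance between pack_mid and socket below 0.012 m and z of pack_mid in the frame of socket below 0.03 m and angle between pack_mid's own z axis and vertical below 0.17 rad and angle between the x axis of pack_mid and the x axis of socket, either way round below 0.35 rad and distance of each of bigpack_mid, tin_mid from where it was at the start of the episode below 0.03 m and angle between each of bigpack_mid, tin_mid's own z axis and vertical below 0.26 rad); the robot touches nothing.
It fails at once if the large pack is moved by more than 30 mm (distance of bigpack_mid from where it was at the start of the episode above 0.03 m).
It fails at once if the tin is moved by more than 30 mm (distance of tin_mid from where it was at the start of the episode above 0.03 m).
It also fails if it takes over 35 s, if anything falls off the work surface, if the arm or the gripper's body presses on something with over 40 N, if the wrist force passes 120 N, or if a joint passes its speed limit or range.

## Working session

There is one attempt and no reset: what is moved stays moved. The work goes in short steps, Python scripts to look and compute and a shell command to move; the robot and the scene stay as the last step left them, time stands still between calls to the robot, and variables do not carry over. Pictures are saved under pics/ and viewed, at most 10 in all, crops included, and the job is handed in when it is done.

```bash
mkdir -p pics; ls
python3 - <<'E'
from workcell import arm
import cv2,numpy as np
np.set_printoptions(precision=4,suppress=True)
for n in("scene","top"):
    c=arm.read_camera(n);cv2.imwrite(f"pics/{n}0.png",c["img"][:,:,::-1]);print(n,c["vfov"],c["cx"],c["cy"],c["R"],c["t"],-np.array(c["R"]).T@c["t"])
s=arm.state();print(s)
E
```

```text
pics
scene 49.49993120612782 285.56138977129456 212.577450199444 [[-0.5172  0.8558 -0.0108]
 [ 0.545   0.3196 -0.7751]
 [-0.6599 -0.4068 -0.6317]] [ 0.2428 -0.2652  1.6522] [1.3604 0.5491 0.8408]
top 51.70619347825034 273.5640249665659 205.45799517336323 [[ 0.0285 -0.9996 -0.0052]
 [-0.9927 -0.0277 -0.1171]
 [ 0.1169  0.0085 -0.9931]] [0.0655 0.5506 0.9419] [0.4347 0.0728 1.0002]
{'clock': 0.1, 'q': array([ 1.2441,  0.4694, -0.0486,  1.5335,  0.0241,  1.141 , -0.0823]), 'qvel': array([ 0.0016, -0.0026, -0.002 , -0.0033,  0.0002,  0.0015,  0.0003]), 'tau': array([  0.0006, -50.9171,  -0.0811, -23.6832,  -0.0615,   0.0345,
         0.0001]), 'tool_pos': array([ 0.198 , -0.6451,  0.4038]), 'ee_rot': array([-3.1052, -0.4658,  0.0005]), 'force': array([ 0.4262,  0.6607, -0.6942]), 'torque': array([ 0.039 ,  0.0283, -0.0443]), 'finger_force': 0.0, 'finger_gap': 1.008684103113245}
```

View pics/scene0.png

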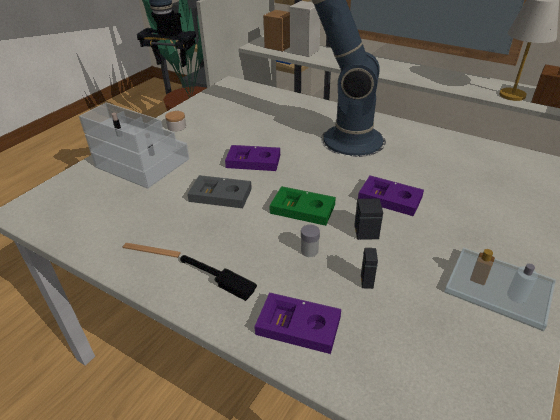

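View pics/top0.png

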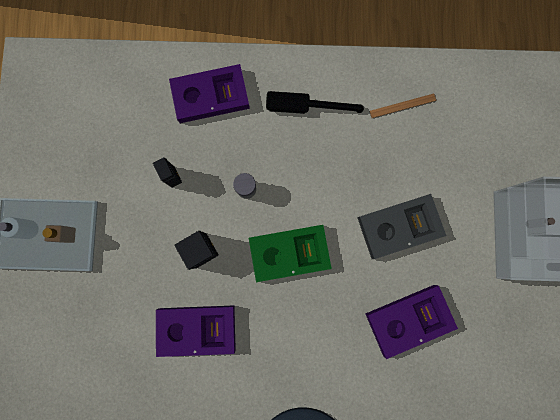

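Top view: slim pack at about (167,172), large pack at (197,250), tin at (245,185), grey dock at (405,226) with its socket near (420,220). The scene view agrees. I'll zoom in for corners.

Run:
```python
import cv2,numpy as np
t=cv2.imread("pics/top0.png");s=cv2.imread("pics/scene0.png")
def crop(im,x,y,w=65,h=50): 
    c=im[y:y+h,x:x+w]; c=cv2.resize(c,(390,300),interpolation=cv2.INTER_CUBIC); return np.clip(255*(c/255.)**.5,0,255).astype(np.uint8)
a=np.hstack([crop(t,140,150),crop(t,355,190,104,80)]);b=np.hstack([crop(s,340,240),crop(s,175,155,104,80)])
cv2.imwrite("pics/crops.png",np.vstack([a,b]))
```

```text
(no output)
```

View pics/crops.png

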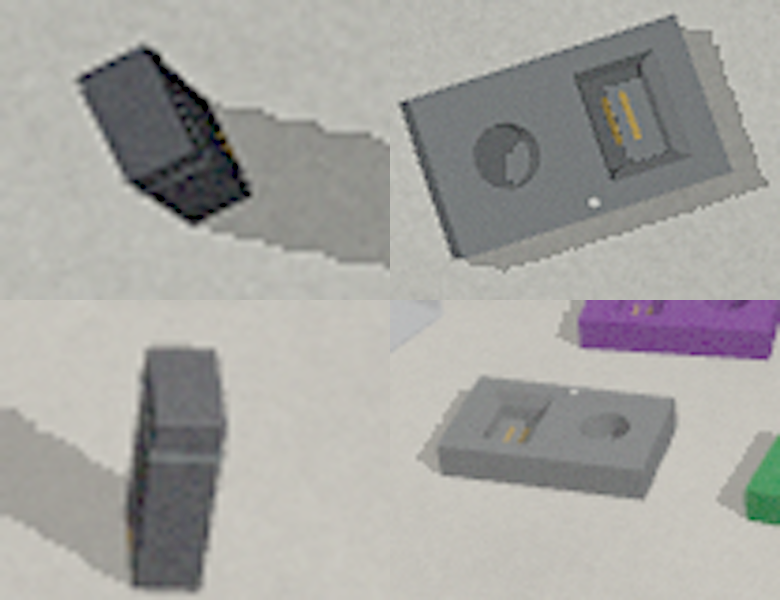

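Crops (upper: top camera; lower: scene): pack top-face corners at crop (143,45),(80,78),(130,182),(190,150); dock mouth corners at (575,73),(652,50),(690,157),(613,180) plus the outline. Next I'll cast rays and check sizes.

```bash
cat > h.py <<'E'
import cv2,numpy as np
np.set_printoptions(precision=4,suppress=True)
def ray(c,uv,z):
    f=210/np.tan(np.radians(c["vfov"]/2));R=np.array(c["R"]);C=-R.T@np.array(c["t"])
    out=[]
    for u,v in uv:
        d=R.T@np.array([(u-c["cx"])/f,(v-c["cy"])/f,1]);out.append(C+d*(z-C[2])/d[2])
    return np.array(out)
def uncrop(p,x,y,s): return (np.array(p,float)+.5)/s-.5+[x,y]
def quad(n,P):
    e=np.roll(P,-1,0)-P
    print(n,P.mean(0),"sides",np.linalg.norm(e,axis=1),"ang",np.degrees(np.arctan2(e[:,1],e[:,0])))
E
python3 - <<'E'
from h import *
from workcell import arm
T=arm.read_camera("top");S=arm.read_camera("scene")
quad("pack top",ray(T,uncrop([(143,45),(80,78),(130,182),(192,150)],140,150,6),.096))
quad("pack scene",ray(S,uncrop([(148,48),(213,50),(220,128),(152,125)],340,240,6),.096))
print("foot",ray(S,uncrop([(133,285),(200,288)],340,240,6),0), "foot top",ray(T,uncrop([(195,223),(250,193)],140,150,6),0))
quad("mouth",ray(T,uncrop([(185,73),(262,50),(300,157),(223,180)],355,190,3.75),.03))
quad("dock",ray(T,uncrop([(12,102),(285,17),(345,170),(67,257)],355,190,3.75),.03))
quad("dockS",ray(S,uncrop([(93,76),(286,99),(258,172),(50,148)],175,155,3.75),.03))
quad("mouthS",ray(S,uncrop([(113,90),(161,97),(143,145),(92,138)],175,155,3.75),.03))
print("tin",ray(T,[(245,184)],.074),"big",ray(T,[(197,250)],.096))
from scipy.spatial.transform import Rotation as Q
print(Q.from_rotvec(arm.state()["ee_rot"]).as_matrix())
E
```

```text
pack top [0.6135 0.3191 0.096 ] sides [0.025  0.0419 0.0244 0.0422] ang [ 120.0549 -151.575   -60.4365   27.6225]
pack scene [0.6136 0.3177 0.096 ] sides [0.0253 0.043  0.0257 0.0426] ang [ 117.9277   26.003   -63.044  -154.4385]
foot [[0.6335 0.3153 0.    ]
 [0.6212 0.3392 0.    ]] foot top [[0.5898 0.3198 0.    ]
 [0.6022 0.2989 0.    ]]
mouth [ 0.5246 -0.2464  0.03  ] sides [0.0487 0.0673 0.0483 0.0672] ang [ -71.8131 -161.0868  108.0746   19.2369]
dock [ 0.5108 -0.2076  0.03  ] sides [0.1731 0.0973 0.1744 0.097 ] ang [ -71.1336 -159.3264  108.7778   19.9148]
dockS [ 0.5098 -0.2064  0.03  ] sides [0.1681 0.0993 0.171  0.1023] ang [ 108.8112   21.87    -70.1602 -159.8148]
mouthS [ 0.5217 -0.242   0.03  ] sides [0.0425 0.0663 0.0432 0.0672] ang [ 106.565    25.3725  -72.1671 -155.3664]
tin [[0.5887 0.1438 0.074 ]] big [[0.4435 0.2368 0.096 ]]
[[ 0.956   0.2935 -0.0004]
 [ 0.2935 -0.956   0.0012]
 [-0.     -0.0013 -1.    ]]
```

Both views agree and the sizes match. The pack stands on the table at (0.6136, 0.3185) with yaw about 27°. The socket is at (0.524, -0.245) with yaw about 19.5°. I'll pass over the socket first for a wrist look.

```bash
python3 -m inch '[[-1,[0,0,-30],0],[-1,[429,-286,-30],-2],[-1,[429,-286,-30],-2],[-1,[429,-286,-30],-2],[-1,[429,-286,-30],-2],[-1,[429,-286,-30],-2],[-1,[429,-286,-30],-2],[-1,[429,-286,-30],-2],[-1,[429,-286,-30],-2],[-1,[429,-286,-30],-2],[-1,[429,-286,-30],-2],[-1,[429,-286,-30],-2]]' 25; python3 -m inch '[[-1,[0,0,0],0],[-1,[0,0,0],0],[-1,[0,0,0],0]]'
python3 - <<'E'
from h import *
from workcell import arm
c=arm.read_camera("wrist");cv2.imwrite("pics/w1.png",c["img"][:,:,::-1]);np.save("w1.npy",c,allow_pickle=True)
E
```

```text
clock: 1.4
tool_pos: [0.5274, -0.24, 0.4349]
ee_rot: [-3.093, -0.534, -0.004]
force: [0.2, -0.1, 0.7]
finger_gap: 1.0
finger_force: 0.0
clock: 1.7
tool_pos: [0.523, -0.2482, 0.4346]
ee_rot: [3.098, 0.514, -0.002]
force: [-0.3, -1.0, 0.5]
finger_gap: 1.001
finger_force: 0.0
```

View pics/w1.png

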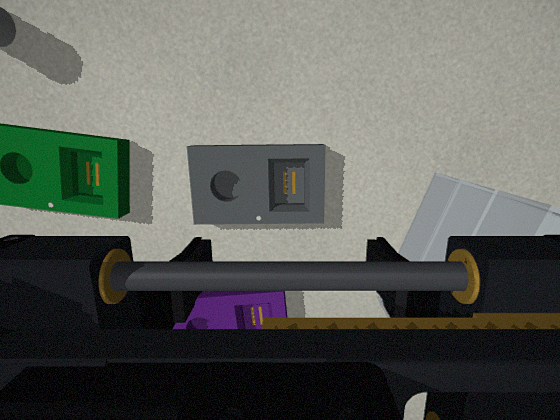

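The wrist view shows the grey dock with outline (187,146)-(326,224) and the mouth at about (268,159)-(310,211). The held pack would hang in view below it. I'll cast these and move on to the pack.

```bash
python3 - <<'E'
from h import *
c=np.load("w1.npy",allow_pickle=True).item()
quad("mouth",ray(c,[(268,159),(309,159),(310,211),(268.5,212)],.03))
quad("dock",ray(c,[(187.5,146),(324,144.5),(324,222),(193.5,224)],.03))
g=cv2.cvtColor(c["img"],cv2.COLOR_RGB2GRAY)
cv2.imwrite("pics/w1c.png",cv2.resize(c["img"][135:235,180:340,::-1],(800,500),interpolation=cv2.INTER_CUBIC))
E
python3 -c "
from workcell import arm
from scipy.spatial.transform import Rotation as Q
import numpy as np
s=arm.state();M=Q.from_rotvec(s['ee_rot']).as_matrix();print(M,s['tool_pos'])
print(M.T@(np.array([.6136,.3185,.4346])-s['tool_pos'])*1000)"
```

```text
mouth [ 0.524  -0.2482  0.03  ] sides [0.0507 0.0665 0.0536 0.0678] ang [ -71.19   -159.1237  110.2174   18.4023]
dock [ 0.5116 -0.2102  0.03  ] sides [0.167  0.0989 0.1702 0.0997] ang [ -70.5686 -159.5379  109.7022   18.6083]
[[ 9.46438466e-01  3.22883346e-01 -7.58513964e-04]
 [ 3.22882662e-01 -9.46438576e-01 -8.99481592e-04]
 [-1.00831450e-03  6.06392970e-04 -9.99999308e-01]] [ 0.52307552 -0.24817313  0.4346511 ]
[ 268.64482767 -507.09249204   -0.52727895]
```

View pics/w1c.png

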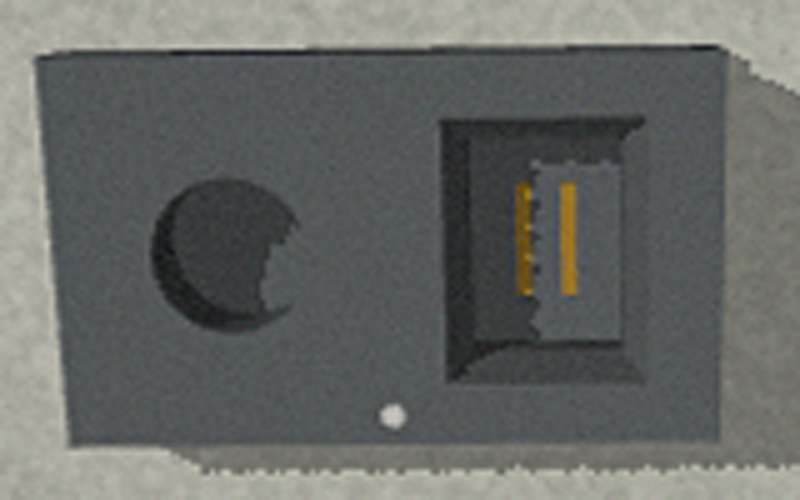

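The crop confirms the mouth centre at about (0.524, -0.247) with yaw 19.5°. Moving above the pack.

```bash
python3 -m inch '[[-1,[269,-507,0],-8],[-1,[269,-507,0],-8],[-1,[269,-507,0],-8],[-1,[269,-507,0],-8],[-1,[269,-507,0],-8],[-1,[269,-507,0],-8],[-1,[269,-507,0],-8],[-1,[269,-507,0],-8],[-1,[269,-507,0],-8],[-1,[269,-507,0],-8],[-1,[269,-507,0],-8],[-1,[269,-507,0],-8]]'; python3 -m inch '[[-1,[0,0,0],0],[-1,[0,0,0],0],[-1,[0,0,0],0],[-1,[0,0,0],0]]'
python3 - <<'E'
from h import *
from workcell import arm
c=arm.read_camera("wrist");cv2.imwrite("pics/w2.png",c["img"][:,:,::-1]);np.save("w2.npy",c,allow_pickle=True)
E
```

```text
clock: 2.95
tool_pos: [0.6126, 0.3244, 0.4344]
ee_rot: [-3.051, -0.739, 0.0]
force: [-0.4, 0.1, 0.3]
finger_gap: 1.006
finger_force: 0.0
clock: 3.35
tool_pos: [0.6137, 0.3187, 0.4349]
ee_rot: [3.054, 0.73, 0.0]
force: [-0.7, 0.5, 0.6]
finger_gap: 0.999
finger_force: 0.0
```

View pics/w2.png

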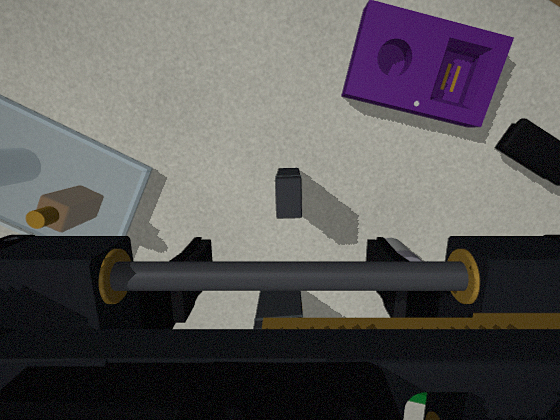

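The wrist view shows the pack's top face at about (275,178)-(302,218), between the open fingers and aligned with them.

Run:
```python
from h import *
from workcell import arm
from scipy.spatial.transform import Rotation as Q
c=np.load("w2.npy",allow_pickle=True).item()
m=(cv2.cvtColor(c["img"],cv2.COLOR_RGB2GRAY)[150:230,255:325]<90).astype(np.uint8)*255
n,l,st,_=cv2.connectedComponentsWithStats(m);print(st+[255,150,0,0,0])
P=ray(c,[(275,178),(300.5,177.5),(302.5,217.5),(276.5,218.5)],.096);quad("pack",P)
s=arm.state();M=Q.from_rotvec(s['ee_rot']).as_matrix();print(M[:,0],M.T@(P.mean(0)-s['tool_pos'])*1000)
```

```text
[[ 255  150   70   80 4317]
 [ 275  168   27   51 1283]]
pack [0.6134 0.3183 0.096 ] sides [0.0266 0.0434 0.028  0.0439] ang [ -62.0504 -149.762   119.0871   28.3197]
[0.8918 0.4524 0.0002] [ -0.5473   0.2332 339.0218]
```

Centred within 1 mm. Descend 205 mm, close, lift 60 mm.

```bash
python3 -m inch '[[-1,[0,0,40],-1],[-1,[0,0,80],-1],[-1,[0,0,120],-1],[-1,[0,0,155],-1],[-1,[0,0,185],-1],[-1,[0,0,205],-1],[-1,[0,0,205],-1],[-1,[0,0,205],-1],[-1,[0,0,205],-1]]' 25; python3 -m inch '[[1,[0,0,0],0],[1,[0,0,0],0],[1,[0,0,0],0],[1,[0,0,0],0],[1,[0,0,0],0],[1,[0,0,0],0],[1,[0,0,0],0],[1,[0,0,0],0],[1,[0,0,0],0],[1,[0,0,0],0]]' 25
```

```text
clock: 4.3
tool_pos: [0.6136, 0.3212, 0.2317]
ee_rot: [-3.047, -0.761, -0.005]
force: [0.0, 0.3, 0.9]
finger_gap: 1.001
finger_force: 0.0
clock: 5.3
tool_pos: [0.6131, 0.3209, 0.2297]
ee_rot: [3.048, 0.761, 0.0]
force: [1.2, -0.7, -0.3]
finger_gap: 0.317
finger_force: 25.0
```

```bash
python3 -m inch '[[1,[0,0,-20],0],[1,[0,0,-50],0],[1,[0,0,-90],0],[1,[0,0,-130],0],[1,[0,0,-160],0],[1,[0,0,-180],0],[1,[0,0,-180],0],[1,[0,0,-180],0]]' 30; python3 -c "
from workcell import arm
from scipy.spatial.transform import Rotation as Q
import numpy as np
s=arm.state();M=Q.from_rotvec(s['ee_rot']).as_matrix();print(M[:,0],s['finger_gap'])
print(M.T@(np.array([.524,-.247,s['tool_pos'][2]])-s['tool_pos'])*1000, np.degrees(np.arctan2(M[1,0],M[0,0])))"
```

```text
clock: 6.1
tool_pos: [0.6126, 0.3209, 0.4087]
ee_rot: [3.047, 0.762, -0.002]
force: [0.3, 0.0, -1.4]
finger_gap: 0.318
finger_force: 30.0
[ 0.88236864  0.4705569  -0.00133881] 0.3179078121973912
[-345.42794838  459.39520645    0.58282935] 28.070479558675785
```

```bash
python3 -m inch '[[1,[-10,13,0],0],[1,[-30,40,0],1],[1,[-55,73,0],2],[1,[-80,106,0],3],[1,[-105,140,0],4],[1,[-130,173,0],5],[1,[-155,206,0],6],[1,[-180,240,0],7],[1,[-205,273,0],8],[1,[-230,306,0],8.5],[1,[-255,340,0],8.5],[1,[-275,366,0],8.5]]'; python3 -c "
from workcell import arm
from scipy.spatial.transform import Rotation as Q
import numpy as np
s=arm.state();M=Q.from_rotvec(s['ee_rot']).as_matrix();print(M[:,0],s['finger_gap'])
print(M.T@(np.array([.524,-.247,s['tool_pos'][2]])-s['tool_pos'])*1000, np.degrees(np.arctan2(M[1,0],M[0,0])))"
```

```text
clock: 7.3
tool_pos: [0.5404, -0.1353, 0.4079]
ee_rot: [3.097, 0.528, -0.006]
force: [-0.2, -0.4, -1.3]
finger_gap: 0.319
finger_force: 30.0
[ 0.94356661  0.3311593  -0.00394492] 0.31878615483609485
[-52.42639856  99.92811211   0.15864172] 19.33931185117917
```

```bash
python3 -m inch '[[1,[0,0,0],0],[1,[0,0,0],0],[1,[0,0,0],0]]'; python3 -c "
from workcell import arm
from scipy.spatial.transform import Rotation as Q
import numpy as np
s=arm.state();M=Q.from_rotvec(s['ee_rot']).as_matrix()
print(M.T@(np.array([.524,-.247,s['tool_pos'][2]])-s['tool_pos'])*1000, np.degrees(np.arctan2(M[1,0],M[0,0])))"
```

```text
clock: 7.6
tool_pos: [0.542, -0.1305, 0.4089]
ee_rot: [-3.094, -0.536, 0.002]
force: [-0.0, -0.7, -2.2]
finger_gap: 0.318
finger_force: 30.0
[-5.61386848e+01  1.03682781e+02 -8.28494680e-02] 19.63694397043947
```

```bash
python3 -m inch '[[1,[-19,35,0],0],[1,[-38,70,0],0],[1,[-50,93,0],0],[1,[-56,104,20],0],[1,[-56,104,50],0],[1,[-56,104,80],0],[1,[-56,104,105],0],[1,[-56,104,125],0],[1,[-56,104,125],0],[1,[-56,104,125],0],[1,[-56,104,125],0]]'
python3 - <<'E'
from h import *
from workcell import arm
from scipy.spatial.transform import Rotation as Q
s=arm.state();M=Q.from_rotvec(s['ee_rot']).as_matrix()
print(s['tool_pos'],M.T@(np.array([.524,-.247,s['tool_pos'][2]])-s['tool_pos'])*1000, np.degrees(np.arctan2(M[1,0],M[0,0])))
s=arm.read_camera("scene");t=arm.read_camera("wrist")
for n,c in(("s",s),("t",t)): np.save(n+"3.npy",c,allow_pickle=True)
f=lambda c,x,y,w,h:cv2.resize(c["img"][y:y+h,x:x+w,::-1],(400,400),interpolation=cv2.INTER_CUBIC)
cv2.imwrite("pics/c3.png",np.hstack([f(s,160,110,110,110),f(t,160,80,240,240)]))
E
```

```text
clock: 8.7
tool_pos: [0.5253, -0.2476, 0.2861]
ee_rot: [3.094, 0.535, 0.004]
force: [1.2, 0.0, -1.7]
finger_gap: 0.324
finger_force: 30.0
[ 0.5253 -0.2476  0.2861] [-1.0407 -0.9915 -0.0036] 19.625739429556315
```

View pics/c3.png

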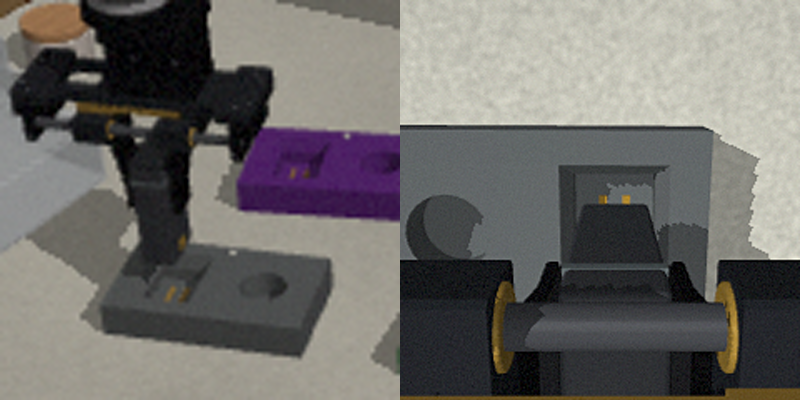

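The wrist crop shows the pack's front foot edge at crop (583-645, 205) inside the mouth columns (558-669, top row 165). I'll measure the offset.

Run:
```python
from h import *
c=np.load("t3.npy",allow_pickle=True).item()
a=np.radians(19.5);X=np.array([np.cos(a),np.sin(a),0]);Y=np.array([-np.sin(a),np.cos(a),0])
k=lambda p:uncrop([(x-400,y) for x,y in p],160,80,240 and 400/240)
F=ray(c,k([(583,205),(645,205)]),.056);M=ray(c,k([(558,165),(669,165)]),.03);L=ray(c,k([(561,262),(669,262)]),.03)
D=ray(c,k([(711,128)]),.03)
for n,P in(("foot",F),("mouth",M),("mouthlow",L),("dockcorner",D)): print(n,P@X*1000,P@Y*1000)
p=np.array([.524,-.247,0]);print("centre",p@X*1000,p@Y*1000)
```

```text
foot [432.5163 432.5341] [-395.4653 -421.5563]
mouth [445.5736 445.6219] [-382.582  -434.0451]
mouthlow [398.1369 398.1527] [-382.8113 -435.3487]
dockcorner [462.5981] [-452.7278]
centre 411.4938471015601 -407.74724253826406
```

The pack is aligned within about 1 mm. Lower it into the socket.

```bash
python3 -m inch '[[1,[1,0,8],0],[1,[1,0,16],0],[1,[1,0,24],0],[1,[1,0,31],0],[1,[1,0,37],0],[1,[1,0,42],0],[1,[1,0,46],0],[1,[1,0,48],0],[1,[1,0,48],0],[1,[1,0,48],0],[1,[1,0,48],0]]'
```

```text
clock: 9.9
tool_pos: [0.5256, -0.2477, 0.2371]
ee_rot: [3.096, 0.534, 0.001]
force: [0.4, 0.9, -1.6]
finger_gap: 0.318
finger_force: 30.0
```

```bash
python3 -m inch '[[1,[0,0,1],0],[1,[0,0,1],0],[0.2,[0,0,1],0],[0,[0,0,1],0],[-0.3,[0,0,1],0],[-0.6,[0,0,1],0],[-0.6,[0,0,1],0],[-0.6,[0,0,1],0],[-0.6,[0,0,1],0]]' && python3 -m inch '[[-0.6,[0,0,-15],0],[-0.6,[0,0,-40],0],[-0.6,[0,0,-75],0],[-0.6,[0,0,-110],0],[-0.6,[0,0,-140],0],[-0.6,[-20,0,-160],0],[-0.6,[-50,0,-170],0],[-0.6,[-70,0,-170],0],[-0.6,[-70,0,-170],0],[-0.6,[-70,0,-170],0]]'
python3 - <<'E'
from h import *
from workcell import arm
s=arm.read_camera("scene");t=arm.read_camera("wrist")
for n,c in(("s",s),("t",t)): np.save(n+"4.npy",c,allow_pickle=True)
f=lambda c,x,y,w,h:cv2.resize(c["img"][y:y+h,x:x+w,::-1],(400,400),interpolation=cv2.INTER_CUBIC)
cv2.imwrite("pics/c4.png",np.hstack([f(s,160,110,240,240),f(t,160,0,240,240)]))
E
```

```text
clock: 10.8
tool_pos: [0.5255, -0.2477, 0.2358]
ee_rot: [3.096, 0.534, 0.0]
force: [0.3, 0.4, 0.5]
finger_gap: 0.779
finger_force: 0.0
clock: 11.8
tool_pos: [0.4595, -0.271, 0.4068]
ee_rot: [3.095, 0.533, 0.002]
force: [-0.4, 0.0, 0.5]
finger_gap: 0.8
finger_force: 0.0
```

View pics/c4.png

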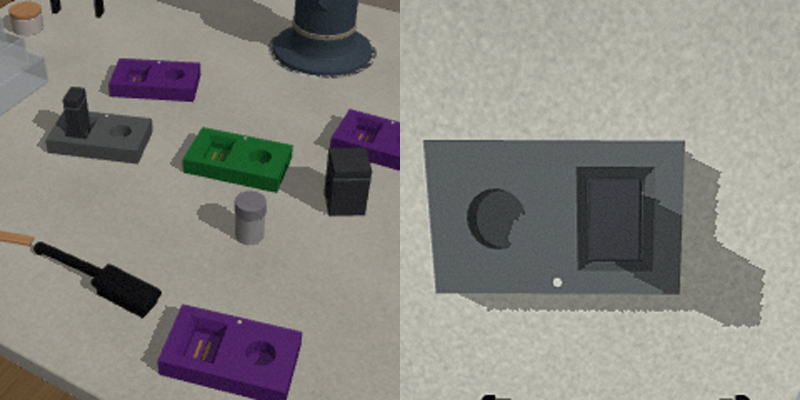

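The pack stands upright inside the mouth, with its top face at crop (585-641, 180-261). The large pack and tin have not moved. I'll do a quick numeric check, then hand in.

Run:
```python
from h import *
from workcell import arm
c=np.load("t4.npy",allow_pickle=True).item()
P=ray(c,uncrop([(185,180),(241,180),(241,261),(186,261)],160,0,400/240),.102);quad("pack",P)
d=np.linalg.norm(P.mean(0)[:2]-[.524,-.247]);print(d)
if d<.008: print(arm.sign_off())
```

```text
pack [ 0.5233 -0.2471  0.102 ] sides [0.0296 0.0422 0.0301 0.0422] ang [ -70.4072 -159.6926  109.5759   19.5035]
0.0006533933700097521
the job is handed in; nothing more can be done
None
```

The slim pack is released in the grey dock's socket, about 1 mm off its axis and upright, apparently fully home; the large pack and tin were not touched, and the job is handed in (the verdict was not shown).

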